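Hold the feeder gate half open

TASK

The yellow tub stands under the lip of one of the ball feeder's two lanes. By its knob, slide that lane's sprung gate up to half its travel, so that both small brass balls roll out into the tub while the large ball is held back, and finish while still holding the gate there, half open. Leave the other gate shut and do not disturb the tub or the things standing round the feeder.

Things in the scene. Friction and masses are not known exactly. Their poses are not given: they have to be found in the camera images.
- feeder: Grey fixed ball feeder, two lanes sloping to the front, gates at its x = 0. Origin on the table under the gates, midway between lanes; x to the back, y left as seen from the robot; lanes at y = +45 mm (left), -45 mm (right). Each lane: two small balls (14 mm) at the gate, one large (28 mm) behind. Gate half up: the small roll out, the large is stopped; from about 28 mm up it escapes too.
- gate_left (a joint): Height of the left gate (seen from the robot), m: 0 shut, 0.040 fully up, 0.020 half travel. Slides straight up; springs pull it shut at once when let go: pull 4.5 N to start, rising evenly to 11.5 N at half and 18.5 N fully up. At half, the black line on the gate's steel face is level with the two red marks on its guide posts.
- gate_right (a joint): Height of the right gate (seen from the robot), m: 0 shut, 0.040 fully up, 0.020 half travel. Slides straight up; springs pull it shut at once when let go: pull 4.5 N to start, rising evenly to 11.5 N at half and 18.5 N fully up. At half, the black line on the gate's steel face is level with the two red marks on its guide posts.
- knob_left (a point): Centre of the flat top of the left gate's orange knob, 155 mm above the table when shut; rises with the gate. Round head 24 mm dia., 8 mm thick; below it a straight round stem 14 mm dia., 40 mm long, then the gate's crossbar (72 mm wide, top 108 mm above the table when shut, the feeder's highest part). Free space all round the stem. The knobs are 90 mm apart.
- knob_right (a point): Centre of the flat top of the right gate's orange knob, 155 mm above the table when shut; rises with the gate. Round head 24 mm dia., 8 mm thick; below it a straight round stem 14 mm dia., 40 mm long, then the gate's crossbar (72 mm wide, top 108 mm above the table when shut, the feeder's highest part). Free space all round the stem. The knobs are 90 mm apart.
- mouth_left (a point): Middle of the front end of the left lane's lip, on its floor, 46 mm above the table: balls drop off here.
- mouth_right (a point): The same for the right lane.
- tub: Open yellow tub, 65x69 mm, 30 mm high, loose on the table, with its back edge under the lip of one of the two lanes (either, differs from start to start): that is the lane to open. Origin at the middle of its underside.
- tape_roll: Teal tape roll, 46 mm diameter, 12 mm high, lying loose in front of the other lane. Origin at the middle of its underside.
- oil_bottle: White bottle with green spout, 47 mm diameter, 104 mm high, loose, stands 140 to 155 mm to the right of the feeder's middle. Origin at the middle of its underside.
- leather_roll: Dark brown upright roll, 33 mm diameter, 58 mm high, loose, stands 135 to 155 mm to the left of the feeder's middle. Origin at the middle of its underside.
- small_left_1: Left lane: small brass ball 1, 14 mm diameter, 12 g, at the start resting against the inside of the gate, beside its twin. Origin at its centre.
- small_left_2: Left lane: small brass ball 2, 14 mm diameter, 12 g, at the start resting against the inside of the gate, beside its twin. Origin at its centre.
- large_left: Large dark steel ball of the left lane, 28 mm diameter, 85 g, behind the small ones; must stay in the lane. Origin at its centre.
- small_right_1: Right lane: small brass ball 1, 14 mm diameter, 12 g, at the start resting against the inside of the gate, beside its twin. Origin at its centre.
- small_right_2: Right lane: small brass ball 2, 14 mm diameter, 12 g, at the start resting against the inside of the gate, beside its twin. Origin at its centre.
- large_right: Large dark steel ball of the right lane, 28 mm diameter, 85 g, behind the small ones; must stay in the lane. Origin at its centre.
Things that resemble listed ones, but are neither listed nor needed, are in the scene too. There is more than one size of the tub; the job needs the middle-sized.

How it is judged (in metres and radians):
At the end, for the whole second after the job is handed in: The gate of the lane with the tub is held by the fingers (more than 3 N between them) between 16 and 24 mm up (half travel is 20 mm); that lane's two small balls lie in the tub; both large balls and the other lane's small balls are still behind their gates; the other gate is shut (within 2 mm) (((horizontal distance between tub and mouth_left below 0.045 m and value of joint gate_left between 0.016 and 0.024 m and contact force between the fingers and gate_left above 3 N and value of joint gate_right below 0.002 m and horizontal distance between each of small_left_1, small_left_2 and tub below 0.036 m and height (world z) of each of small_left_1, small_left_2 below 0.028 m and x of each of small_right_1, small_right_2, large_left, large_right in the frame of feeder above 0 m) or (horizontal distance between tub and mouth_right below 0.045 m and value of joint gate_right between 0.016 and 0.024 m and contact force between the fingers and gate_right above 3 N and value of joint gate_left below 0.002 m and horizontal distance between each of small_right_1, small_right_2 and tub below 0.036 m and height (world z) of each of small_right_1, small_right_2 below 0.028 m and x of each of small_left_1, small_left_2, large_right, large_left in the frame of feeder above 0 m))); the arm keeps its last pose, push and grip.
It fails at once if a large ball gets out of its lane (x of any of large_left, large_right in the frame of feeder below -0.008 m).
It fails at once if the gate of the lane without the tub is raised by more than 5 mm ((horizontal distance between tub and mouth_left below 0.045 m and value of joint gate_right above 0.005 m) or (horizontal distance between tub and mouth_right below 0.045 m and value of joint gate_left above 0.005 m)).
It fails at once if the tub is shifted by more than 15 mm, or the bottle, the brown roll or the tape roll by more than 20 mm (distance of any of oil_bottle, leather_roll, tape_roll from where it was at the start of the episode above 0.02 m or distance of tub from where it was at the start of the episode above 0.015 m).
It also fails if it takes over 32 s, if anything falls off the work surface, if the arm or the gripper's body presses on something with over 40 N, if the wrist force passes 120 N, or if a joint passes its speed limit or range.

ROBOT

A 6-joint arm with a two-finger parallel gripper is mounted at the origin on the work surface; the furniture and walls round the work are solid. World frame = base frame: x ahead of the robot, y to its left, z up, the work surface at z = 0. Lengths are in m, angles in degrees, forces in N, time in s.
With the tool pointing down it reaches from about 0.25 to 0.725 m from the base axis. Payload 9.7 kg.
Tool frame: the origin (TCP) lies midway between the tips of the shut fingers; the grasp point (between the pads) lies 19 mm behind it; z points along the fingers, y is the direction in which the jaws open and shut (so a half turn about z gives the same grasp; the last joint's range is limited). The gripper opens to 85 mm and grips with 20 to 120 N. Pads are 22 mm wide; open, the fingers measure 114 mm over their backs; the gripper's body (76 mm by 85 mm) begins 54 mm behind the grasp point. The pads swing forward as they close: fully open they stand 13 mm farther back than shut.
Start: joints at [-69.099, 4.979, 10.078, 95.1, 0, 90], TCP at [0.196, -0.514, 0.199] pointing down, gripper open.
Joint ranges: [-179.16, 179.16], [-48.56, 103.87], [-65.8, 70.77], [-126.05, 130.52], [-82.76, 87.17], [-180, 180]. Speed limits (degrees/s): [127.2, 127.2, 147.25, 180, 180, 180].

INTERFACE

Orientations are given as [roll, pitch, yaw] about the fixed x, y, z axes, in that order (R = Rz(yaw) Ry(pitch) Rx(roll)).
In Python, from workcell import bot, camera, recognise gives the robot as it stands. The module is installed in compiled form; this text tells all that it offers.
- The arm moves only by the tool apply_moves, never from a script. Its argument "targets" is one flat list of numbers, 7 for each row, row after row: the shift along the world's x, y, z in units of 30 mm (1.0 is 30 mm), then the turn, a rotation vector about the world's x, y, z in units of 6 degrees (1.0 is 6 degrees), then the opening, from 0 (shut) to 1 (fully open). A call has 1 to 5 rows; each row is the pose to reach, as a shift and turn from the pose commanded when the call began; what a row does not reach only later rows make up. A row lasts 1/10 s, in which the tool goes at most 50 mm and 8.59 degrees, less where a joint would pass 70% of its speed; a pose out of reach is approached as far as the arm can. A call with a gripper value outside its range is refused whole. The fingers move at their own pace and stop on an object; "newtons" is the grip in N (left out, the last holds). Time passes only in rows, so rows that repeat a pose let the fingers close. It gives the time, the measured TCP pose, the force and the opening at its end, in the units of the state.
- bot.get_obs(): the state, without advancing time (a new reading comes with each control period).
- camera(name): name is "scene" or "top" or "wrist"; returns a dict with "img" (480x640x3 uint8, red, green, blue), "intrinsics" (3x3 intrinsics, pixels), "k1" (the pictures are not rectified: a ray, as slopes to the right and down, at radius r is drawn at 1 + k1 r^2 times it, then the intrinsics apply), "origin" and "rotation" of the camera in the world. Camera axes: x right, y up, looking along -z (the intrinsics and any distortion apply to the point x, -y, -z); pixel columns grow to the right and rows downward; lengths in m; the calibration is good to about 2 mm. A picture is of the moment at which its call begins. There is no depth.
- bot.job_done(): hands the job in, once; it reports no verdict.
Trained networks look in the newest picture that a camera, given by its name, has taken for a name from the list of things; names that differ only in an ending like _2 or _b are one class to them, and where a whole thing is asked for, a point or a joint stands for the part that bears it (a point fixed in the world has none). Each returns a list of dicts, best first, with "conf" (0 to 1); they miss things now and then, are a little off and sometimes report something else, mostly with a low value. They report only what shows in the picture. A call takes as long as a camera call. They do not tell look-alikes from the thing itself.
- recognise(query, camera): "box" ([left, top, right, bottom] in pixels, round what is visible of it).
The state is a dict: "time": time; "q": joint angles; "qd": joint speeds; "joint_efforts": joint torques, N m; "ee_pos": TCP position; "tcp_rot": TCP orientation; "wrist_force": force on the tool from outside, world axes, zero at the start; "torque": the same for the moment, N m; "opening": finger opening in m.
Only numpy, scipy, OpenCV 4.12 (cv2) and the standard library are available. Lean on these libraries where they do the work, as an engineer would, in place of code of your own. Each camera call takes 0.05 s, during which the arm holds its last target.

## Working session

There is one attempt and no reset: what is moved stays moved. The work goes in short steps, Python scripts to look and compute and a tool call to move; the robot and the scene stay as the last step left them, time stands still between calls to the robot, and variables do not carry over. Pictures are saved under pics/ and viewed, and the job is handed in when it is done.

Besides the shell and the picture viewer there is one more tool, called after "Emit:" by a JSON object that holds its "method" and its "body". apply_moves: Moves the arm, as the interface text tells. Its arguments: {"type":"object","properties":{"targets":{"type":"array"},"newtons":{"type":"number"}},"required":["targets"]}

```bash
mkdir -p pics; cat > h.py <<'E'
import numpy as np, cv2
from workcell import bot, camera, recognise
def snap(name, fn):
    c=camera(name); cv2.imwrite('pics/'+fn, cv2.cvtColor(c['img'],cv2.COLOR_RGB2BGR)); return c
def ray(c,uv):
    K=np.array(c['intrinsics'],float); k1=c['k1']
    p=cv2.undistortPoints(np.array([[uv]],float),K,np.array([k1,0,0,0],float))[0,0]
    d=np.array([p[0],-p[1],-1.0]); d=np.array(c['rotation'])@d
    return np.array(c['origin']),d/np.linalg.norm(d)
def atz(c,uv,z):
    o,d=ray(c,uv); return o+d*(z-o[2])/d[2]
def proj(c,P):
    q=np.array(c['rotation']).T@(np.array(P)-np.array(c['origin']))
    x,y=q[0]/-q[2],-q[1]/-q[2]; f=1+c['k1']*(x*x+y*y); K=np.array(c['intrinsics'])
    return np.array([K[0,0]*x*f+K[0,2],K[1,1]*y*f+K[1,2]])
E
python3 - <<'E'
from h import *
print(bot.get_obs())
for n in ['scene','top','wrist']:
    c=snap(n,n+'0.png'); print(n,c['origin'],c['rotation'],c['intrinsics'],c['k1'])
    for q in ['feeder','knob_left','knob_right','tub','tape_roll','oil_bottle','leather_roll']:
        print(q,[(np.round(r['box']),round(r['conf'],2)) for r in recognise(q,n)[:4]])
E
```

```text
{'time': 0.0, 'q': array([-6.90987918e+01,  5.01221104e+00,  1.00331763e+01,  9.50993771e+01,
       -5.65951011e-04,  8.99992746e+01]), 'qd': array([-0.01511327, -0.01890346,  0.08270739, -0.03255838, -0.10551997,
        0.01058379]), 'joint_efforts': array([-8.20456426e-04, -5.20386279e+01,  4.64807868e+01,  1.61618058e-02,
       -8.87599822e-05,  2.29005610e-05]), 'ee_pos': array([ 0.19611434, -0.513549  ,  0.198161  ]), 'tcp_rot': array([-1.79921588e+02,  5.64957739e-04,  2.09019343e+01]), 'wrist_force': array([0.10260171, 0.8161155 , 0.45861844]), 'torque': array([0.0061313 , 0.02011932, 0.00353081]), 'opening': 0.08526782013493059}
scene [-0.13495952 -0.67232245  0.63166961] [ 55.22100437  -0.38999223 -53.42895986] [[501.85032391   0.         323.66763138]
 [  0.         501.85032391 231.33375559]
 [  0.           0.           1.        ]] -0.0894371311732825
feeder [(array([348., 227., 422., 327.]), 0.69)]
knob_left []
knob_right []
tub [(array([353., 299., 382., 332.]), 0.98), (array([353., 351., 393., 386.]), 0.9), (array([233., 260., 290., 310.]), 0.58)]
tape_roll []
oil_
[... 567 characters left out ...]
ht [(array([381., 234., 413., 256.]), 0.57)]
tub [(array([257., 259., 315., 326.]), 0.79), (array([355., 248., 399., 289.]), 0.75), (array([408., 302., 434., 323.]), 0.67)]
tape_roll [(array([331., 233., 349., 255.]), 0.66)]
oil_bottle [(array([433., 245., 458., 268.]), 0.91)]
leather_roll [(array([290., 205., 306., 219.]), 0.72)]
wrist [ 0.27268191 -0.4860856   0.37306814] [-1.84167772e+01 -5.04203179e-02 -6.90124088e+01] [[394.00834221   0.         319.75941187]
 [  0.         394.00834221 236.89895032]
 [  0.           0.           1.        ]] 0.013122925413355684
feeder []
knob_left []
knob_right []
tub [(array([243.,   0., 312.,  44.]), 0.69)]
tape_roll []
oil_bottle []
leather_roll []
```

```bash
cat > fix.py <<'E'
s=open('h.py').read()
s=s.replace("np.array(c['rotation'])","R(c)").replace("def ray","from scipy.spatial.transform import Rotation\ndef R(c): return Rotation.from_euler('xyz',c['rotation'],degrees=True).as_matrix()\ndef ray",1)
open('h.py','w').write(s)
import cv2
for n,(x0,y0,x1,y1) in {'scene':(220,200,480,395),'top':(240,150,480,330)}.items():
    im=cv2.imread(f'pics/{n}0.png')[y0:y1,x0:x1]; cv2.imwrite(f'pics/{n}0c.png',cv2.resize(im,None,fx=3,fy=3,interpolation=cv2.INTER_CUBIC))
E
python3 fix.py
```

```text
(no output)
```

View pics/scene0.png

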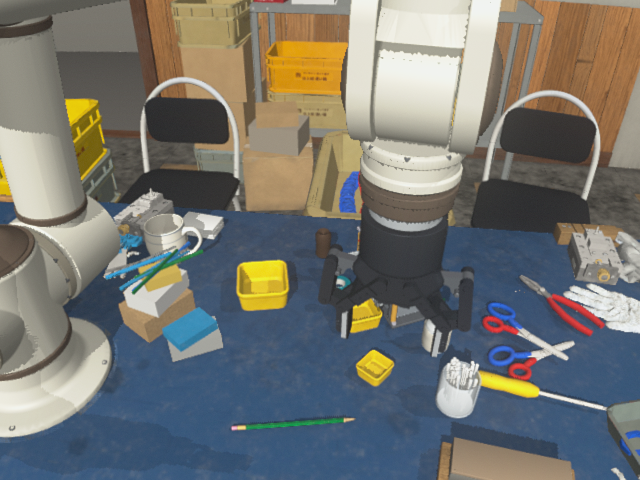

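View pics/scene0c.png

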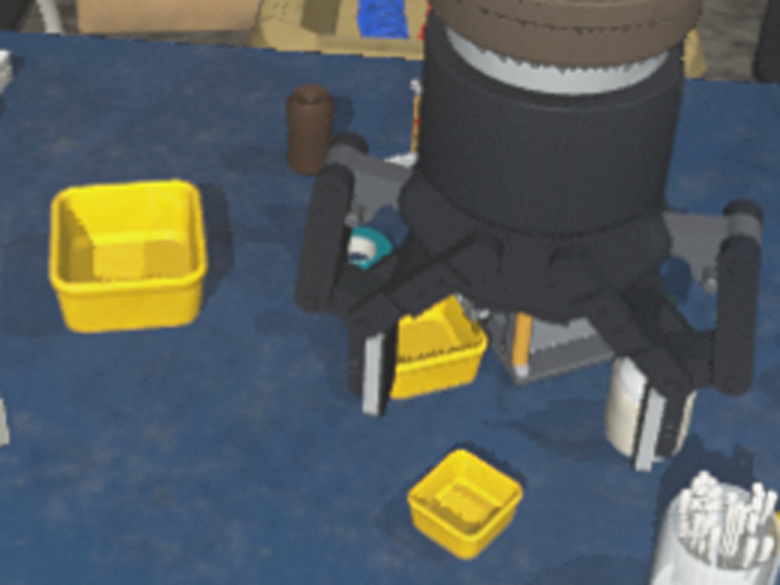

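View pics/top0c.png

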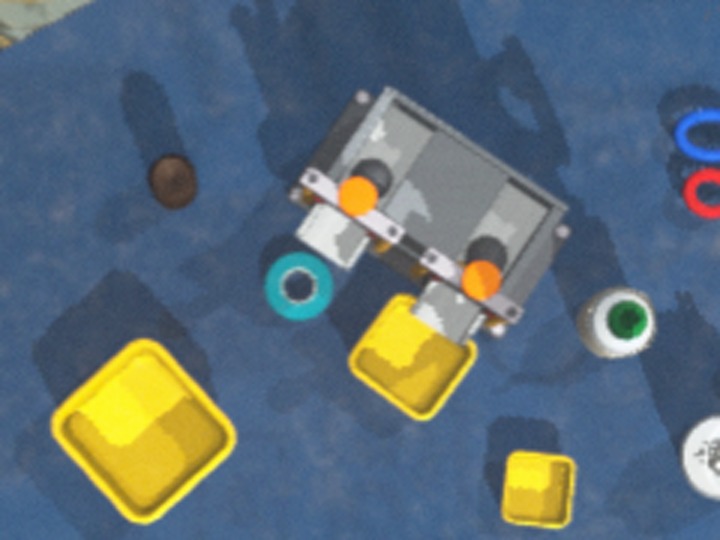

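```bash
python3 - <<'E'
from h import *
c=camera('top'); im=c['img']; hsv=cv2.cvtColor(im,cv2.COLOR_RGB2HSV)
def comps(m,lo=20):
    n,l,s,ce=cv2.connectedComponentsWithStats(m.astype(np.uint8))
    return [(s[i],ce[i]) for i in range(1,n) if s[i][4]>lo]
m=(hsv[...,0]>=8)&(hsv[...,0]<=17)&(hsv[...,1]>180)&(hsv[...,2]>180)
K=[]
for s,ce in comps(m): 
    if 150<ce[1]<330 and 240<ce[0]<480:
        p=atz(c,ce,.155); print(s,ce.round(1),p.round(4)); K.append((s[4],p))
K=sorted(K,key=lambda k:-k[0])[:2]
a,b=[k[1] for k in K]; L,Rr=(a,b) if a[1]>b[1] else (b,a)
print('dist',np.linalg.norm(L-Rr)); y=(L-Rr)/np.linalg.norm(L-Rr); x=np.array([y[1],-y[0],0])
print('feeder yaw',np.degrees(np.arctan2(x[1],x[0])),'L',L,'R',Rr,'x',x)
for q,uv,z in [('tape',(340,244),.006),('tub',(377,268.5),.03),('bottle',(449,257),.104),('roll',(298,210),.058)]:
    p=atz(c,uv,z); f=p-(L+Rr)/2; print(q,p.round(3),'feeder',(f@x).round(3),(f@y).round(3))
E
```

```text
[394 237  12  12  79] [400.7 242.1] [ 0.4618 -0.3718  0.155 ]Traceback (most recent call last):
  File "<stdin>", line 12, in <module>
ValueError: not enough values to unpack (expected 2, got 1)
```

```bash
python3 - <<'E'
from h import *
c=camera('top'); im=c['img']; hsv=cv2.cvtColor(im,cv2.COLOR_RGB2HSV)
print(hsv[216,356:364],hsv[243,396:405])
def comps(m,lo=50):
    n,l,s,ce=cv2.connectedComponentsWithStats(m.astype(np.uint8))
    return [(s[i],ce[i]) for i in range(1,n) if s[i][4]>lo]
m=(hsv[...,0]>=5)&(hsv[...,0]<=20)&(hsv[...,1]>170)&(hsv[...,2]>150)
K=[]
for s,ce in comps(m): 
    if 180<ce[1]<260 and 330<ce[0]<430:
        ce=s[:2]+(s[2:4]-1)/2
        p=atz(c,ce,.155); print(s,ce.round(1),p.round(4)); K.append((s[4],p))
K=sorted(K,key=lambda k:-k[0])[:2]
a,b=[k[1] for k in K]; L,Rr=(a,b) if a[1]>b[1] else (b,a)
print('dist',np.linalg.norm(L-Rr)); y=(L-Rr)/np.linalg.norm(L-Rr); x=np.array([y[1],-y[0],0])
print('feeder yaw',np.degrees(np.arctan2(x[1],x[0])),'L',L,'R',Rr,'x',x)
for q,uv,z in [('tape',(340,244),.006),('tub',(377,268.5),.03),('bottle',(449,257),.104),('roll',(298,210),.058)]:
    p=atz(c,uv,z); f=p-(L+Rr)/2; print(q,p.round(3),'feeder',(f@x).round(3),(f@y).round(3))
E
```

```text
[[ 20 226 253]
 [ 20 231 253]
 [ 20 231 253]
 [ 20 232 253]
 [ 20 224 253]
 [ 20 224 253]
 [ 20 223 253]
 [ 20 229 253]] [[ 20 220 253]
 [ 20 225 253]
 [ 20 228 253]
 [ 19 216 253]
 [ 17 215 249]
 [ 15 210 241]
 [ 15 218 239]
 [ 14 217 239]
 [ 14 214 239]]
[353 209  13  13 122] [359. 215.] [ 0.509  -0.2956  0.155 ]
[394 237  13  13 130] [400. 243.] [ 0.4601 -0.3705  0.155 ]
dist 0.08942895403558719
feeder yaw -33.143523619666254 L [ 0.50903495 -0.29562885  0.155     ] R [ 0.46014073 -0.37050804  0.155     ] x [ 0.83730364 -0.54673816  0.        ]
tape [ 0.467 -0.267  0.006] feeder -0.051 0.046
tub [ 0.418 -0.341  0.03 ] feeder -0.052 -0.043
bottle [ 0.44  -0.47   0.104] feeder 0.037 -0.139
roll [ 0.528 -0.181  0.058] feeder -0.047 0.151
```

The top view (crop offset 240,150, scale 3) shows the orange knobs at (359,215) and (400,243). The middle-sized yellow tub is at (377,268) under the right lane, and the tape roll is in front of the left lane. The knobs measure 89.4 mm apart against 90 given. The bottle and brown roll sit 139 and 151 mm to the side of the feeder's middle, in line with the task's figures, so the right gate is the one to open. I'll move over its knob and turn the wrist camera toward the front.

Emit:
{"method": "apply_moves", "body": {"targets": [4.4,2.4,0.5,0,0,7,0.8,4.4,2.4,0.5,0,0,7,0.8,4.4,2.4,0.5,0,0,7,0.8,4.4,2.4,0.5,0,0,7,0.8,4.4,2.4,0.5,0,0,7,0.8]}}

```text
time: 1.8
ee_pos: [0.3298, -0.4408, 0.214]
tcp_rot: [180.0, 0.0, 63.4]
wrist_force: [0.4, -0.7, -0.3]
opening: 0.0684
```

Emit:
{"method": "apply_moves", "body": {"targets": [4.4,2.37,0,0,0,7,0.8,4.4,2.37,0,0,0,7,0.8,4.4,2.37,0,0,0,7,0.8,4.4,2.37,0,0,0,7,0.8,4.4,2.37,0,0,0,7,0.8]}}

```text
time: 2.3
ee_pos: [0.4616, -0.3695, 0.2133]
tcp_rot: [-180.0, -0.0, 105.4]
wrist_force: [-0.2, 0.1, 0.1]
opening: 0.0682
```

```bash
python3 - <<'E'
from h import *
for n in ['scene','top','wrist']: c=snap(n,n+'1.png')
o=bot.get_obs(); print(o['time'],o['q'].round(1),o['ee_pos'],o['tcp_rot'],o['opening'],o['wrist_force'])
print(c['origin'],c['rotation'],proj(c,[.4601,-.3705,.155]), proj(c,o['ee_pos']))
E
```

```text
2.45 [-38.8  11.2  18.7  97.5  -0.   36.4] [ 0.46032116 -0.37059204  0.21383984] [-1.79995243e+02 -4.31119657e-03  1.04751719e+02] 0.06827225024013221 [-0.01031575 -0.05568014 -0.1268603 ]
[ 0.43995567 -0.29310086  0.38787145] [-18.48237651  -0.026986    15.15149918] [318.32621112 240.14059854] [318.35559095 279.97304609]
```

View pics/wrist1.png

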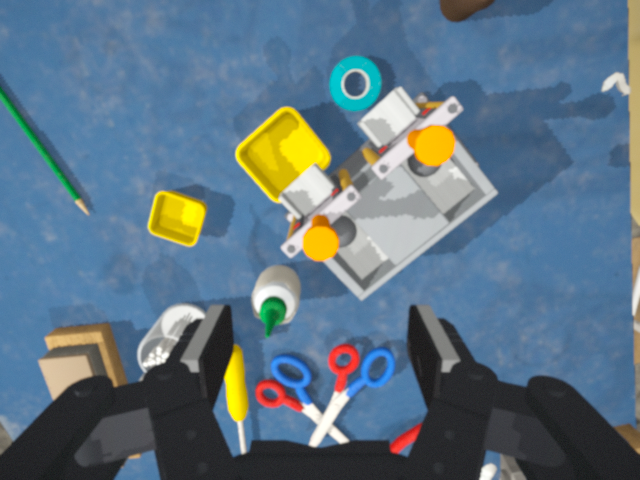

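View pics/scene1.png

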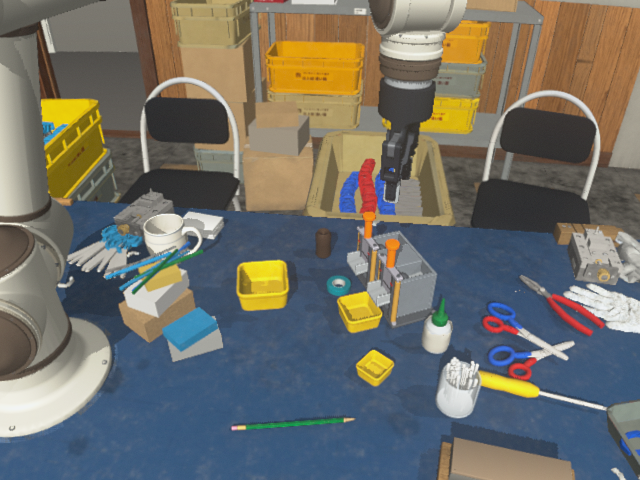

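View pics/top1.png

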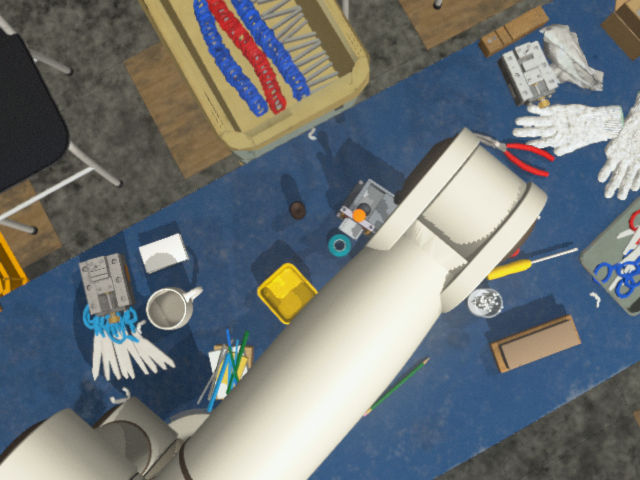

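The wrist view shows the right knob at about (321,243), against (318,240) predicted. The scene view shows it at about (392,243), unobstructed. I'll triangulate it to refine the position.

```bash
python3 - <<'E'
from h import *
for n,(x0,y0,x1,y1) in {'scene':(340,200,460,335),'wrist':(270,150,480,310)}.items():
    im=cv2.imread(f'pics/{n}1.png')[y0:y1,x0:x1]; cv2.imwrite(f'pics/{n}1c.png',cv2.resize(im,None,fx=4 if n=='scene' else 3,fy=4 if n=='scene' else 3,interpolation=cv2.INTER_CUBIC))
cw=camera('wrist'); cs=camera('scene')
for c,n in [(cw,'wrist'),(cs,'scene')]:
    hsv=cv2.cvtColor(c['img'],cv2.COLOR_RGB2HSV)
    m=(hsv[...,0]>=5)&(hsv[...,0]<=21)&(hsv[...,1]>170)&(hsv[...,2]>215)
    nn,l,s,ce=cv2.connectedComponentsWithStats(m.astype(np.uint8))
    for i in range(1,nn):
        if s[i][4]>60 and 280<ce[i][0]<470 and 120<ce[i][1]<300:print(n,s[i],ce[i].round(1),atz(c,ce[i],.155).round(4))
    for P in ([.4601,-.3705,.155],[.509,-.2956,.155]): print(proj(c,P).round(1))
E
```

```text
wrist [408 125  26  39 201] [415.6 138.9] [ 0.4982 -0.297   0.155 ]
wrist [308 217  31  31 101] [323.6 228.7] [ 0.4611 -0.3627  0.155 ]
[318.9 239.8]
[434.2 141.4]
scene [363 212  12  26 196] [368.3 222.8] [ 0.4849 -0.3115  0.155 ]
scene [386 239  14  28 234] [391.4 250.9] [ 0.4394 -0.3838  0.155 ]
[390.8 241.8]
[368.  213.7]
```

```bash
sleep 1
```

```text
(no output)
```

View pics/scene1c.png

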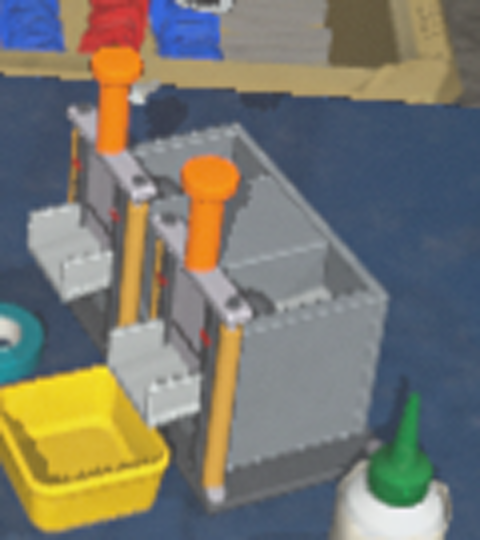

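View pics/wrist1c.png

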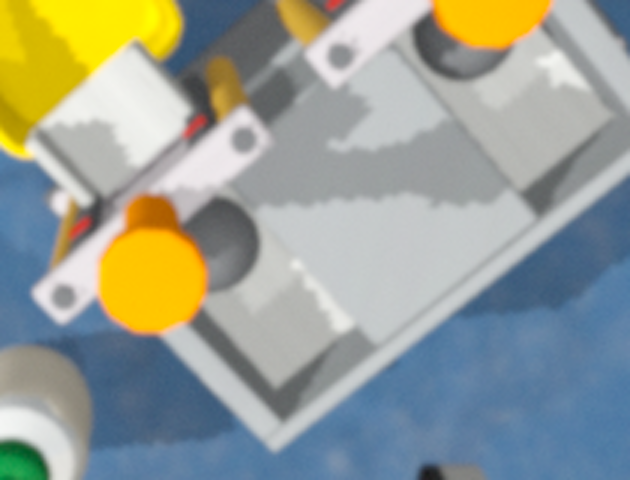

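Emit:
{"method": "apply_moves", "body": {"targets": [0.03,-0.03,-0.9,0,0,0,0.8,0.03,-0.03,-1.8,0,0,0,0.8,0.03,-0.03,-2.7,0,0,0,0.8,0.03,-0.03,-2.7,0,0,0,0.8,0.03,-0.03,-2.7,0,0,0,0.8]}}

```text
time: 3.05
ee_pos: [0.4608, -0.3718, 0.1335]
tcp_rot: [-180.0, -0.0, 104.8]
wrist_force: [0.1, 0.3, 0.9]
opening: 0.068
```

```bash
python3 - <<'E'
from h import *
for n in ['scene','wrist']: c=snap(n,n+'2.png')
o=bot.get_obs(); print(o['time'],o['ee_pos'],o['tcp_rot'],o['opening'],o['wrist_force'])
im=cv2.imread('pics/scene2.png')[180:340,320:480]; cv2.imwrite('pics/scene2c.png',cv2.resize(im,None,fx=3.7,fy=3.7,interpolation=cv2.INTER_CUBIC))
E
```

```text
3.15 [ 0.46152353 -0.37218683  0.13483855] [1.79920624e+02 1.08544912e-01 1.04832702e+02] 0.06873860911040648 [-0.3666423   0.61359062 -0.01422285]
```

```bash
sleep 1
```

```text
(no output)
```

View pics/scene2c.png

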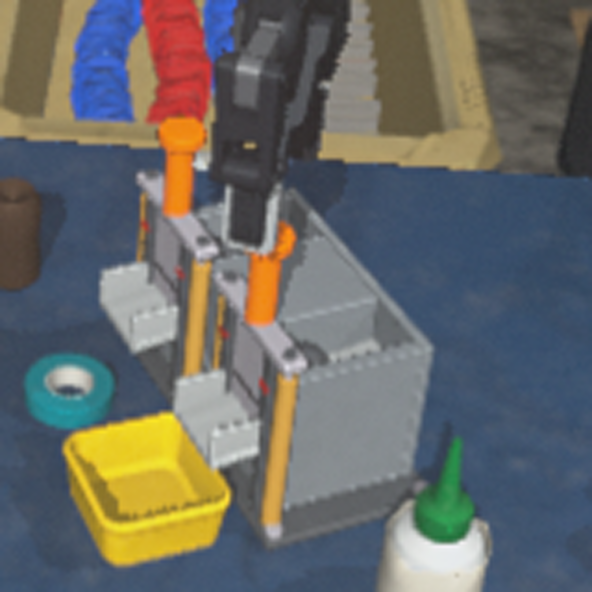

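View pics/wrist2.png

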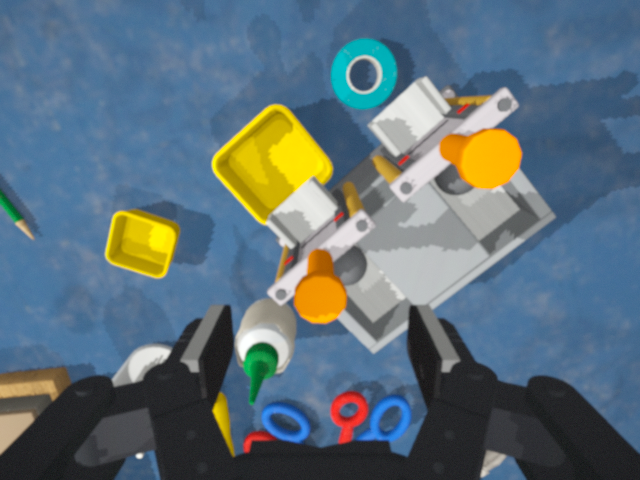

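The wrist view shows the knob at (320,295), between the fingers and centred across the jaws, whose tips are near (220,315) and (425,315). I'll close on the head.

Emit:
{"method": "apply_moves", "body": {"targets": [0,0,0,0,0,0,0,0,0,0,0,0,0,0,0,0,0,0,0,0,0,0,0,0,0,0,0,0,0,0,0,0,0,0,0], "newtons": 90}}

```text
time: 3.65
ee_pos: [0.4612, -0.3716, 0.133]
tcp_rot: [180.0, 0.0, 104.9]
wrist_force: [0.2, -0.6, 1.0]
opening: 0.0006
```

```bash
python3 - <<'E'
from h import *
for n in ['scene','wrist']: c=snap(n,n+'3.png')
o=bot.get_obs(); print(o['time'],o['ee_pos'],o['tcp_rot'],o['opening'],o['wrist_force'])
im=cv2.imread('pics/scene3.png')[180:340,320:480]; cv2.imwrite('pics/scene3c.png',cv2.resize(im,None,fx=3.7,fy=3.7,interpolation=cv2.INTER_CUBIC))
E
```

```text
3.75 [ 0.46111429 -0.3715987   0.13288029] [-1.79997704e+02  2.85380187e-04  1.04901898e+02] -0.0001066253453508144 [ 0.73513058 -1.09071724  0.96410914]
```

```bash
sleep 1
```

```text
(no output)
```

View pics/scene3c.png

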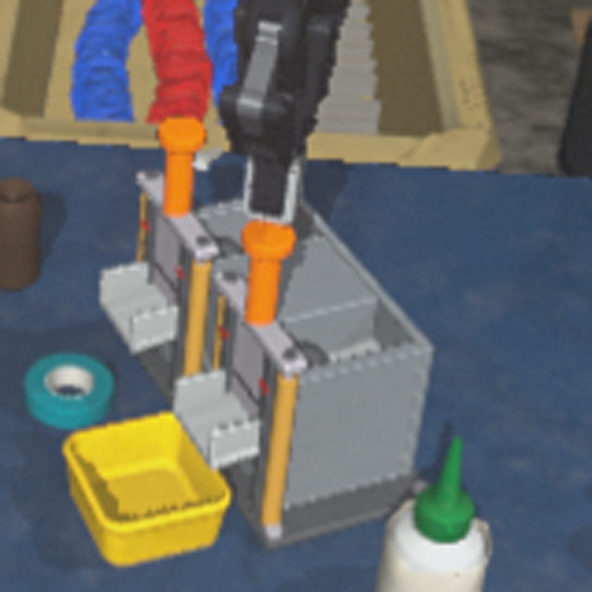

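View pics/wrist3.png

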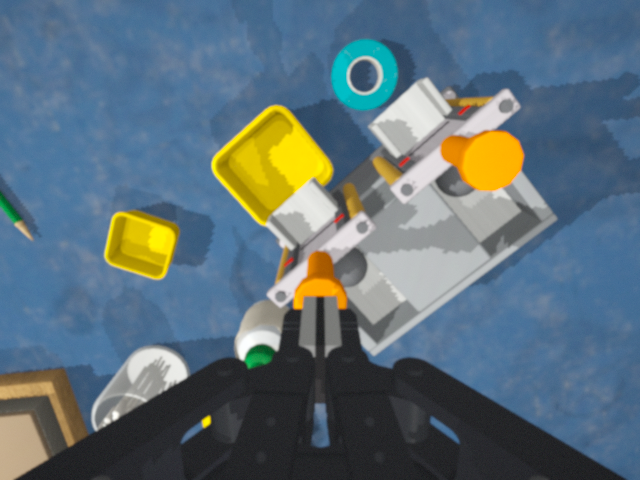

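Nothing was gripped: the opening is 0, the tips show at (320,298) in the wrist view, and the knob stands in front of or below them. I'll triangulate the tip and the knob to find the offset.

```bash
python3 - <<'E'
from h import *
cw=camera('wrist'); cs=camera('scene'); ct=snap('top','top3.png')
o=bot.get_obs(); p=o['ee_pos']; print(p, cw['origin']-p, cw['rotation'])
for dz in (0,.01,.02,.03): print(dz,'wrist',proj(cw,p+[0,0,dz]).round(1),'scene',proj(cs,p+[0,0,dz]).round(1))
def tri(obs):
    A=np.zeros((3,3));b=np.zeros(3)
    for c,uv in obs:
        o,d=ray(c,uv); M=np.eye(3)-np.outer(d,d); A+=M;b+=M@o
    x=np.linalg.solve(A,b); return x.round(4),[ (proj(c,x)-uv).round(1) for c,uv in obs]
print('knob',tri([(cs,(392.5,243.5)),(cw,(320.5,295))]))
print('tip',tri([(cs,(393,239)),(cw,(320,300))]))
cv2.imwrite('pics/wrist3c.png',cv2.resize(cv2.imread('pics/wrist3.png')[220:370,220:420],None,fx=4,fy=4,interpolation=cv2.INTER_CUBIC))
cv2.imwrite('pics/scene3d.png',cv2.resize(cv2.imread('pics/scene3.png')[215:275,365:430],None,fx=9,fy=9,interpolation=cv2.INTER_CUBIC))
E
```

```text
[ 0.46109808 -0.37157669  0.13284826] [-0.02046013  0.0773147   0.17419137] [-18.49368719  -0.03738125  14.98751942]
0 wrist [319.  279.5] scene [390.6 252.6]
0.01 wrist [319.  288.6] scene [391.1 247.7]
0.02 wrist [319.  298.8] scene [391.6 242.8]
0.03 wrist [319.  310.1] scene [392.1 237.8]
knob (array([ 0.4623, -0.3717,  0.1503]), [array([-0.6,  0.3]), array([1.1, 2.1])])
tip (array([ 0.4623, -0.3709,  0.1585]), [array([-1.1,  0.5]), array([2.2, 4.2])])
```

```bash
sleep 1
```

```text
(no output)
```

View pics/wrist3c.png

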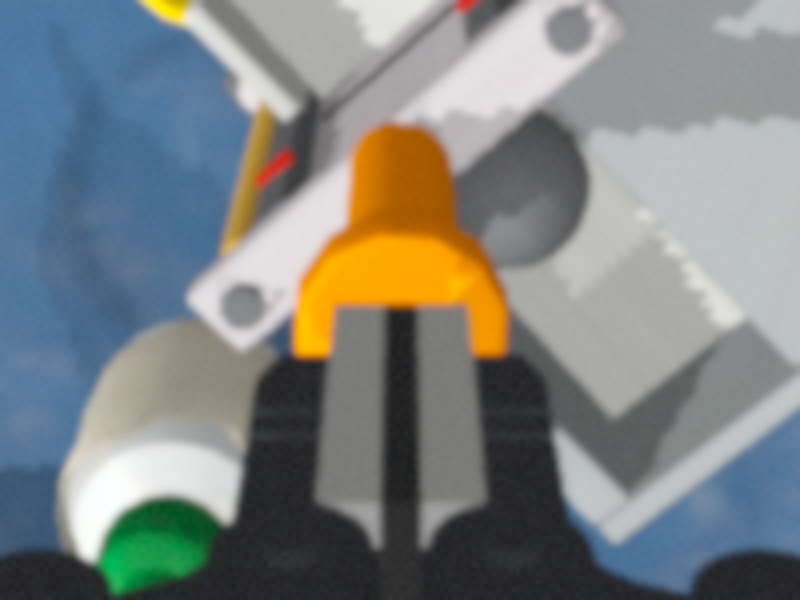

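View pics/scene3d.png

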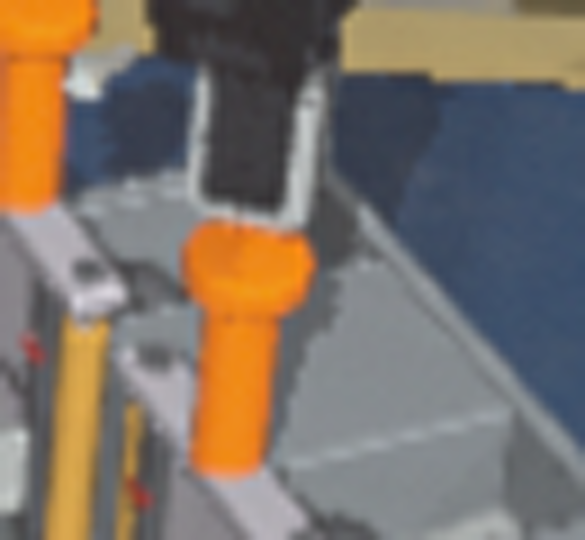

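```bash
python3 - <<'E'
from h import *
cw=camera('wrist'); cs=camera('scene')
p=bot.get_obs()['ee_pos']
j=np.array([np.cos(np.radians(14.9)),np.sin(np.radians(14.9)),0]); f=np.array([-j[1],j[0],0])  # f: towards wrist camera
print('open finger (-j), both pad-edge corners')
for s in (-.034,.034):
  for e in (.011,-.011):
    for dz in (0,.01,.02,.03): 
        P=p+s*j+e*f+[0,0,dz]; print(s,e,dz,'wrist',proj(cw,P).round(0),'scene',proj(cs,P).round(0))
print('shut')
for e in (.011,-.011):
    for dz in (0,.01,.02,.03): 
        P=p+e*f+[0,0,dz]; print(e,dz,'wrist',proj(cw,P).round(0),'scene',proj(cs,P).round(0))
cv2.imwrite('pics/wrist2c.png',cv2.resize(cv2.imread('pics/wrist2.png')[280:480,160:480],None,fx=2.5,fy=2.5,interpolation=cv2.INTER_CUBIC))
cv2.imwrite('pics/scene2d.png',cv2.resize(cv2.imread('pics/scene2.png')[215:275,365:430],None,fx=9,fy=9,interpolation=cv2.INTER_CUBIC))
E
```

```text
open finger (-j), both pad-edge corners
-0.034 0.011 0 wrist [247. 258.] scene [378. 263.]
-0.034 0.011 0.01 wrist [244. 266.] scene [379. 258.]
-0.034 0.011 0.02 wrist [239. 276.] scene [379. 253.]
-0.034 0.011 0.03 wrist [234. 286.] scene [380. 248.]
-0.034 -0.011 0 wrist [250. 300.] scene [392. 266.]
-0.034 -0.011 0.01 wrist [246. 310.] scene [392. 261.]
-0.034 -0.011 0.02 wrist [242. 321.] scene [393. 256.]
-0.034 -0.011 0.03 wrist [238. 333.] scene [393. 251.]
0.034 0.011 0 wrist [391. 258.] scene [390. 240.]
0.034 0.011 0.01 wrist [395. 267.] scene [390. 235.]
0.034 0.011 0.02 wrist [399. 276.] scene [391. 230.]
0.034 0.011 0.03 wrist [404. 286.] scene [391. 225.]
0.034 -0.011 0 wrist [388. 300.] scene [402. 243.]
0.034 -0.011 0.01 wrist [392. 310.] scene [403. 238.]
0.034 -0.011 0.02 wrist [396. 321.] scene [403. 233.]
0.034 -0.011 0.03 wrist [400. 334.] scene [404. 228.]
shut
0.011 0 wrist [319. 258.] scene [384. 251.]
0.011 0.01 wrist [319. 266.] scene [385. 246.]
0.011 0.02 wrist [319. 276.] scene [385. 241.]
0.011 0.03 wrist [319. 286.] scene [386. 236.]
-0.011 0 wrist [319. 300.] scene [397. 254.]
-0.011 0.01 wrist [319. 310.] scene [398. 249.]
-0.011 0.02 wrist [319. 321.] scene [398. 244.]
-0.011 0.03 wrist [319. 333.] scene [399. 239.]
```

```bash
sleep 1
```

```text
(no output)
```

View pics/wrist2c.png

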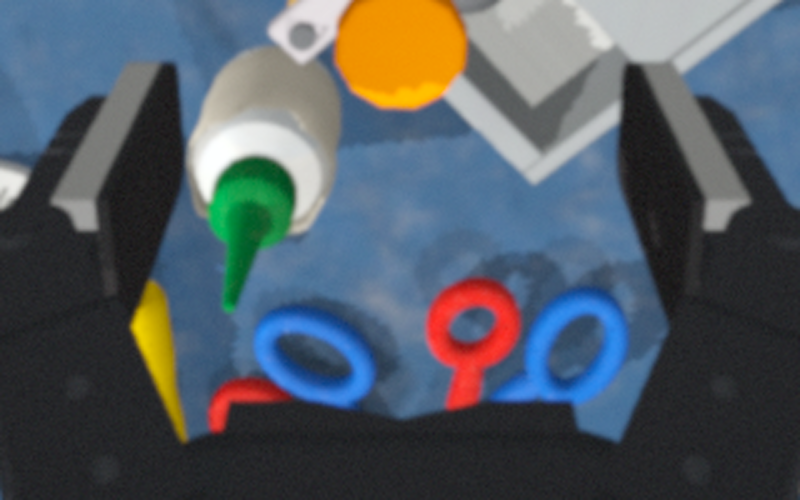

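View pics/scene2d.png

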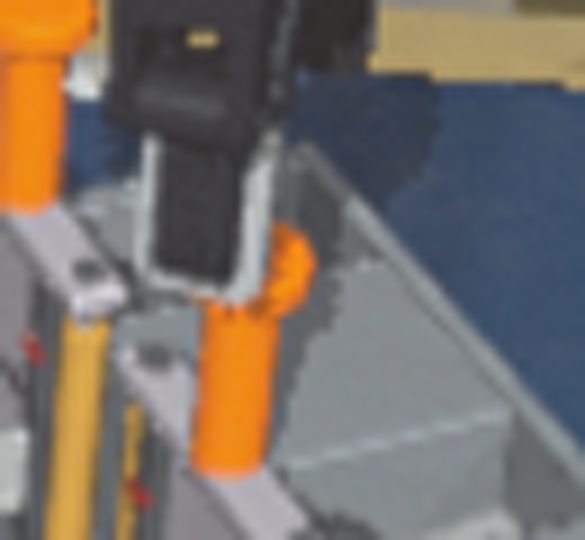

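The pictures agree that the shut fingertips are at z ≈ 0.16, about 28 mm above the reported TCP, so they closed just above the head. I'll trust the pictures, reopen, go down about 28 mm and check.

Emit:
{"method": "apply_moves", "body": {"targets": [0,0,0,0,0,0,0.75,0,0,0,0,0,0,0.75,0,0,0,0,0,0,0.75,0,0,0,0,0,0,0.75,0,0,-0.3,0,0,0,0.75]}}

```text
time: 4.5
ee_pos: [0.4616, -0.372, 0.1247]
tcp_rot: [179.9, 0.1, 104.9]
wrist_force: [0.0, -0.3, 0.4]
opening: 0.0638
```

Emit:
{"method": "apply_moves", "body": {"targets": [0,0,-0.3,0,0,0,0.75,0,0,-0.6,0,0,0,0.75,0,0,-0.6,0,0,0,0.75]}}

```text
time: 4.8
ee_pos: [0.4604, -0.371, 0.1037]
tcp_rot: [-179.9, -0.1, 104.9]
wrist_force: [-0.1, 0.6, -0.2]
opening: 0.0642
```

```bash
python3 - <<'E'
from h import *
for n in ['scene','wrist']: c=snap(n,n+'4.png')
o=bot.get_obs(); print(o['time'],o['ee_pos'],o['tcp_rot'],o['opening'],o['wrist_force'])
a=cv2.resize(cv2.imread('pics/scene4.png')[205:285,360:440],None,fx=5,fy=5,interpolation=cv2.INTER_CUBIC)
b=cv2.resize(cv2.imread('pics/wrist4.png')[220:480,160:480],(492,400))
cv2.imwrite('pics/c4.png',np.hstack([a,b])[:, :800])
E
```

```text
4.9 [ 0.46087877 -0.37144504  0.10544044] [-1.79970496e+02 -3.60939949e-02  1.04899632e+02] 0.06397618972328861 [-0.22073308  0.25665122  0.75307243]
```

```bash
sleep 1
```

```text
(no output)
```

View pics/c4.png

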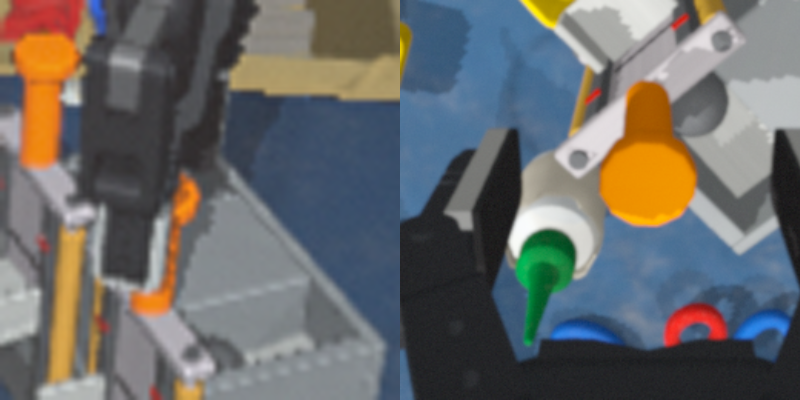

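The fingertips now stand well below the head's underside on both sides, and the head lies within the pad length. I'll close.

Emit:
{"method": "apply_moves", "body": {"targets": [0,0,0,0,0,0,0,0,0,0,0,0,0,0,0,0,0,0,0,0,0,0,0,0,0,0,0,0], "newtons": 90}}

```text
time: 5.3
ee_pos: [0.4612, -0.3718, 0.1067]
tcp_rot: [180.0, 0.0, 104.9]
wrist_force: [-1.4, -0.0, 5.3]
opening: 0.0195
```

```bash
python3 - <<'E'
from h import *
for n in ['scene','wrist']: c=snap(n,n+'5.png')
o=bot.get_obs(); print(o['time'],o['ee_pos'],o['tcp_rot'],o['opening'],o['wrist_force'],o['torque'])
a=cv2.resize(cv2.imread('pics/scene5.png')[205:285,360:440],None,fx=5,fy=5,interpolation=cv2.INTER_CUBIC)
b=cv2.resize(cv2.imread('pics/wrist5.png')[220:400,220:400],(400,400))
cv2.imwrite('pics/c5.png',np.hstack([a,b])[:, :800])
E
```

```text
5.4 [ 0.46125457 -0.37178297  0.10664736] [1.79971612e+02 4.97639060e-02 1.04899973e+02] 0.01968134470572093 [-1.72040794  1.05776534  6.05251895] [ 0.14982378  0.27455873 -0.00514948]
```

```bash
sleep 1
```

```text
(no output)
```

View pics/c5.png

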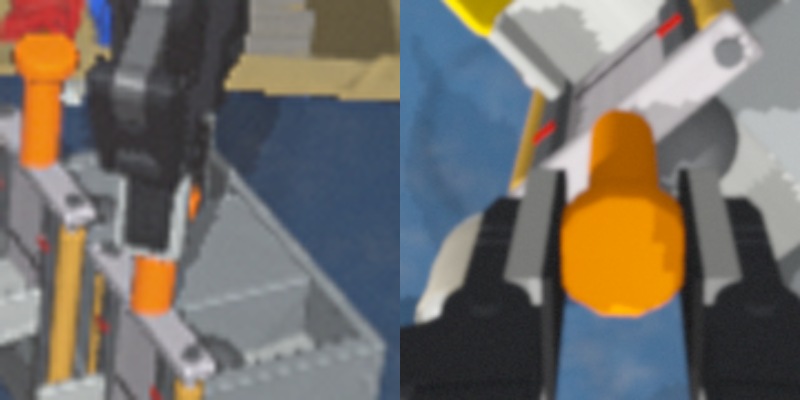

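The head is held: the opening stopped at about 20 mm and the wrist view shows it between both pads. I'll lift slowly toward half travel.

Emit:
{"method": "apply_moves", "body": {"targets": [0,0,0.1,0,0,0,0,0,0,0.2,0,0,0,0,0,0,0.3,0,0,0,0,0,0,0.4,0,0,0,0,0,0,0.4,0,0,0,0], "newtons": 110}}

```text
time: 5.9
ee_pos: [0.4611, -0.3716, 0.1178]
tcp_rot: [-180.0, -0.0, 104.9]
wrist_force: [2.6, -2.3, -7.8]
opening: 0.0191
```

```bash
cat > chk.py <<'E'
import sys; from h import *
k=sys.argv[1]
for n in ['scene','wrist']: c=snap(n,n+k+'.png')
o=bot.get_obs(); print(o['time'],o['ee_pos'],o['tcp_rot'],o['opening'],o['wrist_force'])
a=cv2.resize(cv2.imread(f'pics/scene{k}.png')[210:340,330:460],(400,400),interpolation=cv2.INTER_CUBIC)
b=cv2.resize(cv2.imread(f'pics/wrist{k}.png')[120:400,150:430],(400,400))
cv2.imwrite(f'pics/c{k}.png',np.hstack([a,b])[:, :800])
E
python3 chk.py 6
```

```text
6.0 [ 0.46112506 -0.37164449  0.11764656] [-1.79989310e+02 -6.23101615e-03  1.04902623e+02] 0.018953376582325477 [ 2.47153143 -3.21406722 -6.74952492]
```

```bash
sleep 1
```

```text
(no output)
```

View pics/c6.png

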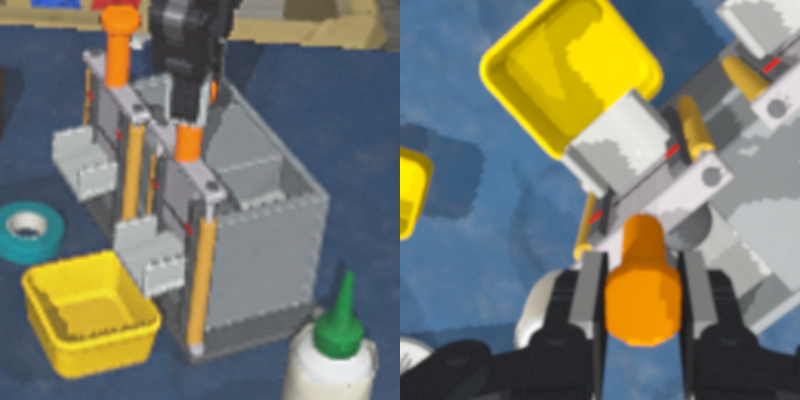

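Emit:
{"method": "apply_moves", "body": {"targets": [0,0,0.1,0,0,0,0,0,0,0.2,0,0,0,0,0,0,0.28,0,0,0,0,0,0,0.28,0,0,0,0,0,0,0.28,0,0,0,0]}}

```text
time: 6.5
ee_pos: [0.4611, -0.3716, 0.1262]
tcp_rot: [-180.0, -0.0, 104.9]
wrist_force: [2.2, -3.7, -10.2]
opening: 0.019
```

```bash
python3 chk.py 7; python3 - <<'E'
import cv2,numpy as np
a=cv2.resize(cv2.imread('pics/scene7.png')[240:310,370:410],(457,800)[0:2],interpolation=cv2.INTER_CUBIC)
b=cv2.resize(cv2.imread('pics/wrist7.png')[170:330,230:390],(600,600),interpolation=cv2.INTER_CUBIC)
cv2.imwrite('pics/d7.png',b); cv2.imwrite('pics/e7.png',cv2.resize(a,(343,600)))
E
```

```text
6.6 [ 0.46107546 -0.37163186  0.12618769] [-1.79992572e+02 -4.29492634e-04  1.04899832e+02] 0.019280327519237403 [  2.88239248  -4.36144005 -10.69741335]
```

```bash
sleep 1
```

```text
(no output)
```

View pics/c7.png

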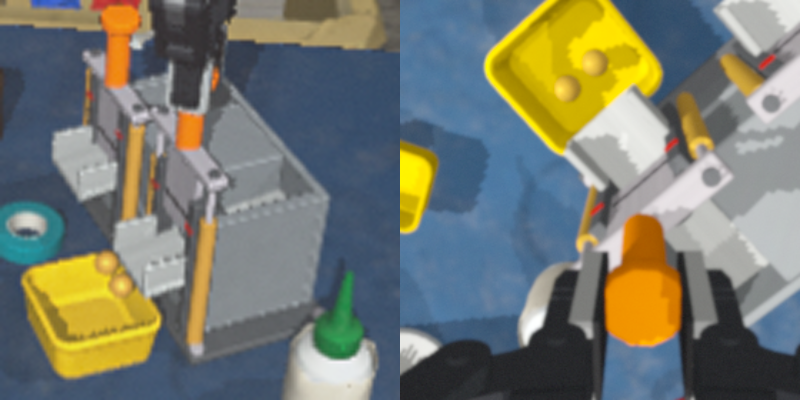

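View pics/d7.png

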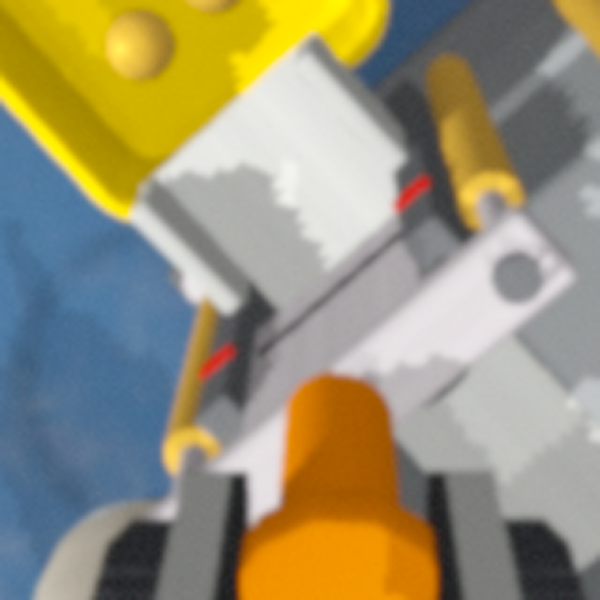

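View pics/e7.png

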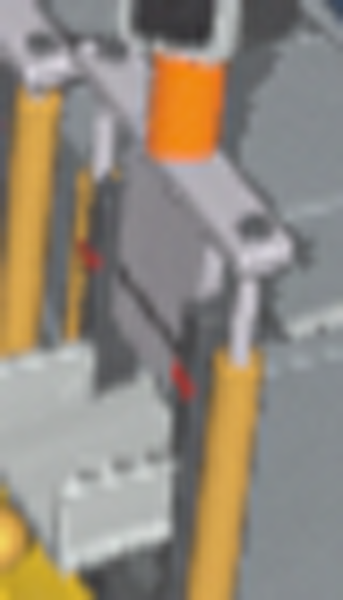

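Both brass balls are in the tub, at wrist crop (567,88) and (594,62). The line is close to the red marks, but parallax makes this hard to read. I'll measure the gate lift from the scene images by tracking the crossbar end, and check for slip of the knob in the wrist images.

```bash
python3 - <<'E'
from h import *
cs=camera('scene')
g=lambda f:cv2.imread('pics/'+f).astype(np.float32)
# wrist slip: knob head/stem patch, same camera frame
def match(A,B,x0,y0,x1,y1,s=16,up=8):
    T=cv2.resize(A[y0:y1,x0:x1],None,fx=up,fy=up,interpolation=cv2.INTER_CUBIC)
    S=cv2.resize(B[y0-s:y1+s,x0-s:x1+s],None,fx=up,fy=up,interpolation=cv2.INTER_CUBIC)
    r=cv2.matchTemplate(S,T,cv2.TM_CCOEFF_NORMED); _,v,_,l=cv2.minMaxLoc(r)
    return np.array(l)/up-s,round(v,3)
print('wrist knob shift 5->6,7',match(g('wrist5.png'),g('wrist6.png'),300,265,335,350),match(g('wrist5.png'),g('wrist7.png'),300,265,335,350))
print('wrist pad shift (control)',match(g('wrist5.png'),g('wrist7.png'),270,298,290,345))
kx=np.array([.461,-.371]); y=np.array([.5467,.8373]); xf=np.array([.8373,-.5467])
e=np.r_[kx-y*.031,.106]; print('crossbar right end proj',proj(cs,e), 'shift for 10/16/20/24mm',[ (proj(cs,e+[0,0,h])-proj(cs,e)).round(2) for h in (.01,.016,.02,.024)])
for k in (6,7):
    print(k,'scene crossbar end 4->',match(g('scene4.png'),g(f'scene{k}.png'),388,266,404,281), 'control',match(g('scene4.png'),g(f'scene{k}.png'),400,290,430,320))
E
```

```text
wrist knob shift 5->6,7 (array([0.125, 0.125]), 0.996) (array([0.125, 0.25 ]), 0.996)
wrist pad shift (control) (array([1.25 , 0.375]), 0.935)
crossbar right end proj [397.3355893  276.42653947] shift for 10/16/20/24mm [array([ 0.57, -4.75]), array([ 0.91, -7.63]), array([ 1.14, -9.56]), array([  1.38, -11.5 ])]
6 scene crossbar end 4-> (array([ 0.5  , -5.125]), 0.892) control (array([0., 0.]), 0.997)
7 scene crossbar end 4-> (array([ 1.  , -9.25]), 0.814) control (array([0., 0.]), 0.998)
```

The lift measures 19.4 mm in the images and 19.6 mm by the TCP, with no slip of the knob. I'll hold for half a second, take one last check, then hand in if it is steady.

Emit:
{"method": "apply_moves", "body": {"targets": [0,0,0.01,0,0,0,0,0,0,0.01,0,0,0,0,0,0,0.01,0,0,0,0,0,0,0.01,0,0,0,0,0,0,0.01,0,0,0,0]}}

```text
time: 7.15
ee_pos: [0.4611, -0.3716, 0.1264]
tcp_rot: [-180.0, -0.0, 104.9]
wrist_force: [2.6, -3.9, -10.3]
opening: 0.019
```

```bash
python3 chk.py 8; python3 - <<'E'
from h import *
c=camera('wrist'); 
for q,z in (('small_right_1',.01),('large_right',.06),('tub',.015)):
    for r in recognise(q,'wrist'): b=r['box']; uv=((b[0]+b[2])/2,(b[1]+b[3])/2); print(q,round(r['conf'],2),np.round(b),atz(c,uv,z).round(3))
a=cv2.imread('pics/scene1.png').astype(int);b=cv2.imread('pics/scene8.png').astype(int)
for n,(x0,y0,x1,y1) in dict(tub=(336,292,384,333),bottle=(420,297,455,355),tape=(325,274,353,297),roll=(313,228,333,260),leftknob=(360,208,378,240)).items():
    print(n,(np.abs(a-b)[y0:y1,x0:x1].max(2)>40).sum())
E
```

```text
7.25 [ 0.46105959 -0.37160356  0.12644925] [-1.79992607e+02 -6.08268271e-03  1.04898888e+02] 0.019134908755075928 [  2.85506342  -4.10352154 -10.95043276]
small_right_1 0.52 [267. 142. 288. 159.] [ 0.419 -0.332  0.01 ]
small_right_1 0.5 [249. 157. 265. 174.] [ 0.407 -0.347  0.01 ]
tub 0.71 [205. 107. 331. 228.] [ 0.416 -0.345  0.015]
tub 0.63 [ 97. 210. 175. 284.] [ 0.331 -0.431  0.015]
tub 0.22 [265.  77. 563. 364.] [ 0.53  -0.355  0.015]
tub 43
bottle 0
tape 0
roll 0
leftknob 0
```

```bash
sleep 1
```

```text
(no output)
```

View pics/c8.png

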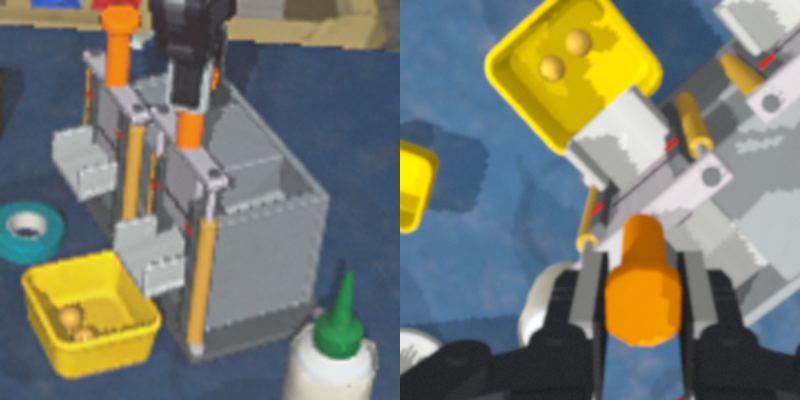

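Both balls lie in the tub within about 15 mm of its middle. The surroundings are unchanged, the left gate is shut and the gate height is steady, so I'm handing in.

```bash
python3 -c "
from workcell import bot
print(bot.job_done()); o=bot.get_obs(); print(o['time'],o['ee_pos'],o['wrist_force'],o['opening'])"
```

```text
the job is handed in; nothing more can be done
None
the job is handed in; nothing more can be done
```

I raised the right gate (the lane with the middle-sized tub) by its knob head to about half travel. I handed the job in at about 7.3 s with the gripper still holding it at a 110 N grip setting.

**Last checks:**
- **Gate height:** the crossbar had risen 19.4 mm in the scene images and 19.6 mm by the tool position, and the knob showed no slip in the wrist pictures. A final nudge took the tool reading to about 19.8 mm. The pull of about 10.5–11 N is slightly under the 11.5 N given for half travel.
- **Balls:** both brass balls lie in the tub, about 13–15 mm or less from its middle.
- **Surroundings:** the left knob, bottle, brown roll and tape roll showed no change in the images. The tub showed only the change caused by the balls in it.

**What disagreed or could not be confirmed:**
- **First grasp missed:** the pictures put the shut fingertips about 28 mm above the reported tool position, so the fingers closed above the knob. I went by the pictures, lowered the tool about 27 mm, and the second grasp held.
- **Opening reading:** it read 19–20 mm on the 24 mm head.
- **Black line against red marks:** parallax from the available views kept me from confirming they were exactly level.
- **Large right ball:** at the end it was hidden under the crossbar and knob. I judged it held back only because it had not come out at the mouth or in the tub.

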